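# Cover the sieve and set the shaker's amplitude sleeve

## Task

Get the fossil sieve shaker ready for a run: first put the red-knobbed aluminium cover gently on the brass sieve on the shaker, so that it sits down level in the sieve with its flange on the rim, and let it go. Then turn the black sleeve on the sloping pod until its orange line clicks in at 6. Leave the spare sieve, tray, tools, bone and bottles where they are.

Things in the scene. Friction and masses are not known exactly. Their poses are not given: they have to be found in the camera images.
- shaker: blue bench sieve shaker, fixed, about 320 x 200 mm. Origin on the bench under its middle; x runs from the sloped grey control pod (x = -150 to -20 mm, on the robot's side, its uphill edge 122 mm above the bench) to the sieve stack (axis at x = +60 mm); z up. The housing under the stack is 50 mm high
- sieve_rim (a point): centre of the open mouth of the brass sieve on the steel pan on the shaker, in the plane of its rim, 135 mm above the bench. The sieve is 100 mm outside, 94 mm inside (3 mm wall), 33 mm deep; it is clipped to the shaker and does not move
- cover: loose round aluminium sieve cover, 130 to 250 g, lying right way up. Origin at the centre of its underside, z up. From below: a locating step 89 mm across, z 0 to 8 mm, tapered to 81 mm over its lowest 4 mm, which goes inside the sieve; a flange 106 mm across, z 8 to 12 mm, which lies on the rim (origin then 8 mm below the rim)
- cover_knob (a point): middle of the cover's red round knob, on its axis, 26 mm above the cover's origin; the knob is 26 mm across and runs from 12 to 40 mm above that origin; grip it from above with the TCP about 34 mm above the origin
- scale_plate: round white fixed scale plate, 116 mm across, 3 mm thick, on the pod's sloped face. Origin at the centre of its back, 85 mm above the bench; z points out along the sleeve's axis, 35 degrees from vertical, leaning to the shaker's -x (robot's side); x points uphill, y left as seen from the robot. Numerals 1 to 9 clockwise, 30 degrees apart: 5 uphill (+x), 6 next to it towards -y
- sleeve (a joint): turn of the black ribbed sleeve about the plate's z, rad, growing clockwise as seen from in front of the plate: number N is at (N - 1) x 0.5236, so 1 = 0, 6 = 2.618, 9 = 4.189; end stops just outside 1 and 9. It clicks at every number (about 0.06 N m) and when let go it is drawn to the nearest number (left exactly halfway it may stay)
- sleeve_grip (a point): point on the sleeve's axis where the TCP should be to grip it, 33 mm along the plate's z from the plate's origin. Grip across the diameter, tool along the axis. The sleeve is 44 mm across from 8.5 to 44.5 mm along that z, over a skirt 55 mm across from 3.5 to 8.5 mm; a fixed steel core 24 mm across stands in it up to 49 mm
- sleeve_mark (a point): foot of the orange index line, at the edge of the sleeve's skirt, 27.5 mm from the axis and 10 mm along the plate's z; the line runs up the sleeve and over its top, and points at the number that is set
- spare_sieve: spare sieve without cover, an open brass ring with a floor, 100 mm across, 37 mm high; a bystander, origin under its middle
- specimen_tray: small open cardboard tray, 85 x 85 mm, 22 mm high; a bystander, origin under its middle
- brush: brush with a wooden handle, 200 mm long, lying; a bystander, origin under its middle
- bone: tan fossil bone with knobbly ends, about 150 mm long, 36 mm high, lying; a bystander, origin under its middle
- glue_bottle: white bottle with orange cap, 48 mm across, 110 mm high; a bystander, origin under its middle
- vial_jar: amber glass jar with black cap, 60 mm across, 80 mm high; a bystander, origin under its middle
- screwdriver: screwdriver with red handle, 160 mm long, lying; a bystander, origin under its middle

How it is judged:
By the outcome, as a careful person would: the job done as asked, in the order asked, and still so for the second after the job is handed in, with the robot touching nothing.
It also fails if it takes over 67 s, if anything falls off the work surface, if the arm or the gripper's body presses on something with over 40 N, if the wrist force passes 120 N, or if a joint passes its speed limit or range.

## Robot

A 7-joint arm with a two-finger parallel gripper is mounted at the origin on the work surface. World frame = base frame: x ahead of the robot, y to its left, z up, the work surface at z = 0. Lengths are in m, angles in rad, forces in N, time in s.
With the tool pointing down it reaches from about 0.425 to 0.875 m from the base axis. Payload 4.7 kg.
Tool frame: the origin (TCP) lies between the finger pads, 19 mm behind the fingertips; this is the grasp point; z points along the fingers, y is the direction in which the jaws open and shut (so a half turn about z gives the same grasp; the last joint's range is limited). The gripper opens to 87 mm and grips with 3 to 60 N. Pads are 19 mm wide; open, the fingers measure 117 mm over their backs; the gripper's body (75 mm by 190 mm) begins 51 mm behind the grasp point.
Start: joints at [1.302, 0.321, -0.07, 1.45, 0.023, 1.371, -0.057], TCP at [0.181, -0.624, 0.241] pointing down, gripper open.
Joint ranges: [-2.86, 2.86], [-0.3, 2.09], [-1.38, 1.24], [0.06, 2.45], [-1.56, 4.7], [0.09, 2.05], [-2.69, 2.69]. Speed limits (rad/s): [2.57, 2.57, 3.14, 3.14, 3.14, 3.14, 3.14].

## Interface

Orientations are given as a rotation vector (axis times angle).
In Python, from bench import get_state, eyes, job gives the robot as it stands. The module is installed in compiled form; this text tells all that it offers.
- The arm moves only by the shell command python3 -m jog 'ROWS' [FORCE]. ROWS is JSON, a list that holds one entry, the list of rows, each a list of 5 numbers: the opening, from 0 (shut) to 1 (fully open), then the shift along the tool's x, y, z in units of 40 mm (1.0 is 40 mm), then the turn about the tool's z in units of 5 degrees (1.0 is 5 degrees). In form: [[[jaw, dx, dy, dz, turn], ...]]. A call has 1 to 10 rows; each row shifts and turns the commanded pose from where the row before left it, along the tool's axes as they then stand; what a row does not reach is not made up. A row lasts 1/8 s, in which the tool goes at most 62.5 mm and 10.7 degrees, less where a joint would pass 70% of its speed; a pose out of reach is approached as far as the arm can. A call is refused whole if a number of a shift passes 1 or a number of a turn 1, either way. A call with a gripper value outside its range is refused whole. The fingers move at their own pace and stop on an object; FORCE is the grip in N (left out, the last holds). Time passes only in rows, so rows that do not move let the fingers close. It gives the time, the measured TCP pose, the force and the opening at its end, in the units of the state.
- get_state(): the state, without advancing time (a new reading comes with each control period).
- eyes.get_image(name): name is "scene" or "top"; returns (picture, depth): 400x640x3 uint8, red, green, blue; 400x640 float32, m along the optical axis (not along the pixel's ray), 0 where there is no reading.
- eyes.camera_params(name): a dict with "camera_matrix" (3x3 intrinsics, pixels), "pose" (4x4, takes a point from camera to world coordinates). Camera axes: x right, y down, z forward; pixel columns grow to the right and rows downward; lengths in m; the calibration is good to about 2 mm. A picture is of the moment at which its call begins. camera_params takes no time and is no camera call.
- job.close_job(): hands the job in, once; it reports no verdict.
The state is a dict: "time": time; "joint_positions": joint angles; "qd": joint speeds; "joint_torque": joint torques, N m; "position": TCP position; "tool_rot": TCP orientation; "ft_force": force on the tool from outside, world axes, zero at the start; "torque": the same for the moment, N m; "grip_width": opening from 0.0 (shut) to 1.0 (fully open).
Only numpy, scipy, OpenCV 4.12 (cv2) and the standard library are available. Lean on these libraries where they do the work, as an engineer would, in place of code of your own. Each camera call takes 0.05 s, during which the arm holds its last target. There are 200 camera calls.

## Working session

There is one attempt and no reset: what is moved stays moved. The work goes in short steps, Python scripts to look and compute and a shell command to move; the robot and the scene stay as the last step left them, time stands still between calls to the robot, and variables do not carry over. Pictures are saved under pics/ and viewed, about 8 in all and at most 12, crops included, and the job is handed in when it is done.

```bash
mkdir -p pics; cat > h.py <<'E'
import numpy as np,cv2
from scipy.spatial.transform import Rotation as R
from bench import get_state,eyes,job
def snap(n,f):
    im,d=eyes.get_image(n); cv2.imwrite(f'pics/{f}.png',im[:,:,::-1]); np.save(f'pics/{f}.npy',d); return im,d
def cloud(n,d):
    p=eyes.camera_params(n);K=p['camera_matrix'];T=np.array(p['pose'])
    v,u=np.mgrid[0:d.shape[0],0:d.shape[1]]
    c=np.stack([(u-K[0][2])/K[0][0]*d,(v-K[1][2])/K[1][1]*d,d],-1)
    return c@T[:3,:3].T+T[:3,3]
E
python3 - <<'E'
from h import *
for n in('scene','top'):
    snap(n,n+'0'); print(np.round(eyes.camera_params(n)['pose'],3), eyes.camera_params(n)['camera_matrix'])
s=get_state();print(s)
E
```

```text
[[ 0.495  0.473 -0.729  1.332]
 [ 0.869 -0.289  0.402 -0.473]
 [-0.02  -0.832 -0.554  0.747]
 [ 0.     0.     0.     1.   ]] [[415.71976647   0.         315.39510095]
 [  0.         415.71976647 201.43115552]
 [  0.           0.           1.        ]]
[[-0.059 -0.974  0.217  0.204]
 [-0.998  0.058 -0.009 -0.007]
 [-0.004 -0.217 -0.976  1.477]
 [ 0.     0.     0.     1.   ]] [[431.67930212   0.         321.12526514]
 [  0.         431.67930212 198.08984752]
 [  0.           0.           1.        ]]
{'time': 0.1, 'joint_positions': array([ 1.30209991,  0.32176594, -0.07009044,  1.45152258,  0.02262793,
        1.37080444, -0.05688987]), 'qd': array([-1.15816703e-04, -6.25541427e-04, -9.19164544e-04, -2.94384054e-03,
        5.05202933e-05,  1.14842797e-03, -1.08858014e-03]), 'joint_torque': array([-5.55401493e-05, -4.92574382e+01, -4.05878741e-01, -3.13395309e+01,
       -6.42636954e-02,  3.95496469e-02,  1.05309691e-04]), 'position': array([ 0.18120083, -0.62376218,  0.2402751 ]), 'tool_rot': array([-3.10856946e+00, -4.42575725e-01,  5.60519234e-04]), 'ft_force': array([-0.24451273,  0.0497748 , -0.26277279]), 'torque': array([ 0.01302168, -0.02491292, -0.04515468]), 'grip_width': 1.0016915237747688}
```

View pics/scene0.png

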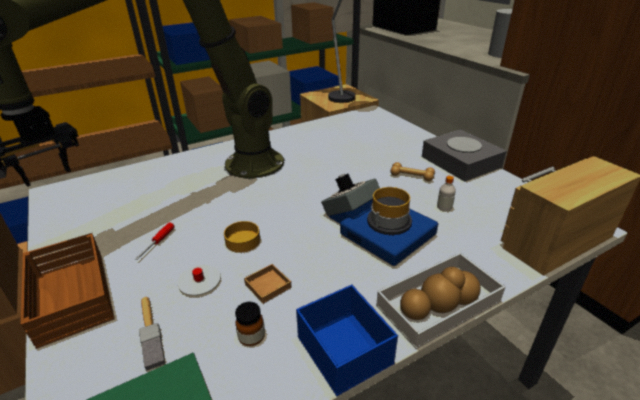

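View pics/top0.png

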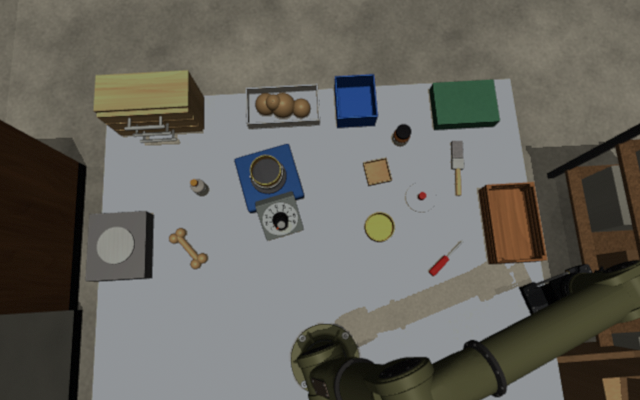

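The scene view has the cover at (198,277) and the shaker at (385,215). In the top view the cover is at (422,197), the sieve at (267,173) and the sleeve at (281,220). Next I measure these from depth and enlarge the dial.

```bash
python3 - <<'E'
from h import *
d=np.load('pics/top0.npy');P=cloud('top',d);im=cv2.imread('pics/top0.png')
d2=np.load('pics/scene0.npy');P2=cloud('scene',d2);im2=cv2.imread('pics/scene0.png')
def red(im): return (im[...,2]>120)&(im[...,1]<50)
for n,p,i,(u0,u1,v0,v1) in(('top',P,im,(405,440,180,215)),('scene',P2,im2,(180,220,260,295))):
    m=np.zeros(i.shape[:2],bool);m[v0:v1,u0:u1]=1
    q=p[m&red(i)];print(n,'knob',len(q),q.mean(0),q.min(0),q.max(0))
    q=p[m];q=q[(q[:,2]>.006)&(q[:,2]<.02)];
    c,r=cv2.minEnclosingCircle(q[:,:2].astype(np.float32));print('disc',len(q),c,r,q[:,2].mean())
for n,p,(u0,u1,v0,v1) in(('top',P,(235,305,145,240)),('scene',P2,(320,440,170,260))):
    q=p[v0:v1,u0:u1].reshape(-1,3)
    z=q[:,2]
    k=q[(z>.126)&(z<.142)];c,r=cv2.minEnclosingCircle(k[:,:2].astype(np.float32));print(n,'rim',len(k),c,r,np.median(k[:,2]))
    b=q[(z>.044)&(z<.056)];print('base rect',cv2.minAreaRect(b[:,:2].astype(np.float32)))
cv2.imwrite('pics/dial.png',cv2.resize(im[190:245,250:310],None,fx=10,fy=10,interpolation=cv2.INTER_CUBIC))
# pod plane fit
q=P[198:240,258:302].reshape(-1,3);q=q[(q[:,2]>.06)&(q[:,2]<.125)]
for _ in range(8):
    A=np.c_[q[:,:2],np.ones(len(q))];s=np.linalg.lstsq(A,q[:,2],rcond=None)[0];r=abs(A@s-q[:,2]);q=q[r<max(.004,np.quantile(r,.8) if _<4 else 0)]
n=np.r_[-s[:2],1];n/=np.linalg.norm(n);print('plane',len(q),n,np.degrees(np.arccos(n[2])),np.degrees(np.arctan2(-n[1],-n[0])))
E
```

```text
top knob 21 [ 0.51356507 -0.36458304  0.0402231 ] [ 0.50522252 -0.37270727  0.03405293] [ 0.52143708 -0.35811527  0.04593994]
disc 654 (0.5105432868003845, -0.3704373836517334) 0.08322139829397202 0.01213750710296622
scene knob 44 [ 0.5366841  -0.36680183  0.05576881] [ 0.5070689  -0.47342216  0.0353406 ] [ 1.33166915 -0.35388438  0.74726176]
disc 862 (0.5145352482795715, -0.362522691488266) 0.055095478892326355 0.01174353965733358
top rim 192 (0.5357949137687683, 0.13862666487693787) 0.12280944734811783 0.13189085182713955
base rect ((0.5520163774490356, 0.1418529748916626), (0.31064850091934204, 0.19908839464187622), 13.691731452941895)
scene rim 296 (0.5442211627960205, 0.14316171407699585) 0.11882080882787704 0.13157169951383973
base rect ((0.6088967323303223, 0.15405908226966858), (0.36432310938835144, 0.270967572927475), 61.635929107666016)
plane 639 [-0.52056177 -0.12244811  0.84499817] 32.3282602338164 13.236659911384455
```

View pics/dial.png

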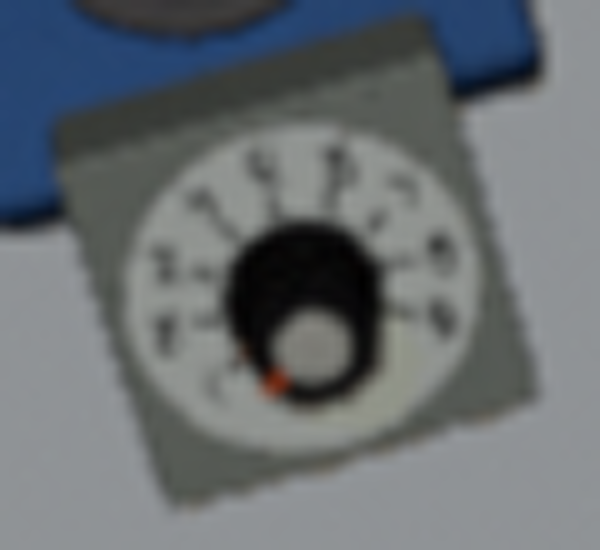

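The orange mark stands at 1 (lower left, (265,370) in the crop) and 5 is uphill, as stated. The tool can't tilt, so I'll turn the sleeve by ratcheting, with the jaws along the plate's y. First I refine the rim and work out the move to the cover.

```bash
cat >> h.py <<'E'
from scipy.optimize import least_squares
def circ(q,r0=None):
    f=lambda p:np.hypot(q[:,0]-p[0],q[:,1]-p[1])-(p[2] if r0 is None else r0)
    return least_squares(f,[*q[:,:2].mean(0),.05],loss='soft_l1',f_scale=.002).x
def go(t,yawdir=None):
    s=get_state();M=R.from_rotvec(s['tool_rot']).as_matrix()
    dl=M.T@(np.array(t)-s['position'])/.04
    print('t',s['time'],'pos',np.round(s['position'],4),'units',np.round(dl,2),'tool y',np.round(M[:,1],3),'x',np.round(M[:,0],3),'z',np.round(M[:,2],4),'F',np.round(s['ft_force'],1),'w',s['grip_width'],'j7',s['joint_positions'][6])
    if yawdir is not None:
        v=M.T@np.array(yawdir); a=np.degrees(np.arctan2(v[1],v[0]))-90; print('turn units',((a+90)%180-90)/5)
E
python3 - <<'E'
from h import *
for n in('top','scene'):
    q=cloud(n,np.load(f'pics/{n}0.npy')).reshape(-1,3)
    k=q[(abs(q[:,2]-.133)<.006)&(np.hypot(q[:,0]-.61,q[:,1]-.156)<.062)]
    print(n,'rim',len(k),circ(k),circ(k,.0485),(k.min(0)+k.max(0))/2,k.max(0)-k.min(0))
    # white knob / core top
    k=q[(q[:,2]>.108)&(q[:,2]<.13)&(np.hypot(q[:,0]-.46,q[:,1]-.12)<.05)];print('sleeve top',len(k),k.mean(0))
    k=q[(abs(q[:,2]-.012)<.004)&(np.hypot(q[:,0]-.514,q[:,1]+.364)<.056)];print('cover',circ(k),(k.min(0)+k.max(0))/2,k.max(0)-k.min(0))
go([.514,-.364,.2])
E
```

```text
top rim 111 [0.60660583 0.15540526 0.04818412] [0.60659911 0.15542074 0.05      ] [0.60657265 0.15610427 0.13335534] [0.09927837 0.09728428 0.01108137]
sleeve top 373 [0.46511278 0.12065671 0.11765928]
cover [ 0.51257204 -0.36744023  0.0388412 ] [ 0.51143572 -0.36675645  0.01201901] [0.10303899 0.10395466 0.00791818]
scene rim 238 [0.61065539 0.15809803 0.04828498] [0.61063559 0.15810878 0.05      ] [0.61033456 0.15855886 0.13249197] [0.10251792 0.10219996 0.01088734]
sleeve top 195 [0.46379601 0.11519326 0.11803701]
cover [ 0.51270296 -0.36306033  0.04020819] [ 0.51621871 -0.36358089  0.01199001] [0.10658711 0.10481368 0.00795521]
t 0.1 pos [ 0.1812 -0.6238  0.2403] units [ 9.8  -3.91  1.01] tool y [ 0.279 -0.96  -0.002] x [ 0.96   0.279 -0.   ] z [-6.0e-04  1.6e-03 -1.0e+00] F [-0.2  0.  -0.3] w 1.0016915237747688 j7 -0.0568898719089541
```

```bash
python3 -m jog '[[[1,0.98,-0.39,0.1,0],[1,0.98,-0.39,0.1,0],[1,0.98,-0.39,0.1,0],[1,0.98,-0.39,0.1,0],[1,0.98,-0.39,0.1,0],[1,0.98,-0.39,0.1,0],[1,0.98,-0.39,0.1,0],[1,0.98,-0.39,0.1,0],[1,0.98,-0.39,0.1,0],[1,0.98,-0.39,0.1,0]]]' 20
python3 -m jog '[[[1,0,0,0.9,0],[1,0,0,0.9,0],[1,0,0,0.5,0],[1,0,0,0,0]]]'
python3 - <<'E'
from h import *
go([.514,-.364,.034])
a,_=snap('scene','s1');b,_=snap('top','t1')
x=cv2.resize(a[230:320,150:270],None,fx=5,fy=5,interpolation=cv2.INTER_CUBIC)[:,:400];x=cv2.resize(a[220:310,150:250],(500,450));y=cv2.resize(b[165:235,380:460],(300,262))
y=cv2.copyMakeBorder(y,0,450-262,0,0,cv2.BORDER_CONSTANT)
cv2.imwrite('pics/c1.png',np.hstack([x,y])[:,:,::-1])
E
```

```text
time: 1.35
position: [0.5149, -0.364, 0.2006]
tool_rot: [-3.11, -0.442, 0.001]
ft_force: [0.4, -0.6, -0.5]
grip_width: 0.996
time: 1.85
position: [0.5131, -0.3645, 0.1075]
tool_rot: [-3.108, -0.442, 0.004]
ft_force: [-0.2, -0.3, 0.2]
grip_width: 1.0
t 1.85 pos [ 0.5131 -0.3645  0.1075] units [ 0.03 -0.    1.84] tool y [ 0.279 -0.96  -0.003] x [ 0.96   0.279 -0.002] z [-0.0029  0.0021 -1.    ] F [-0.2 -0.3  0.2] w 1.0001059200439002 j7 -0.8017383359683463
```

View pics/c1.png

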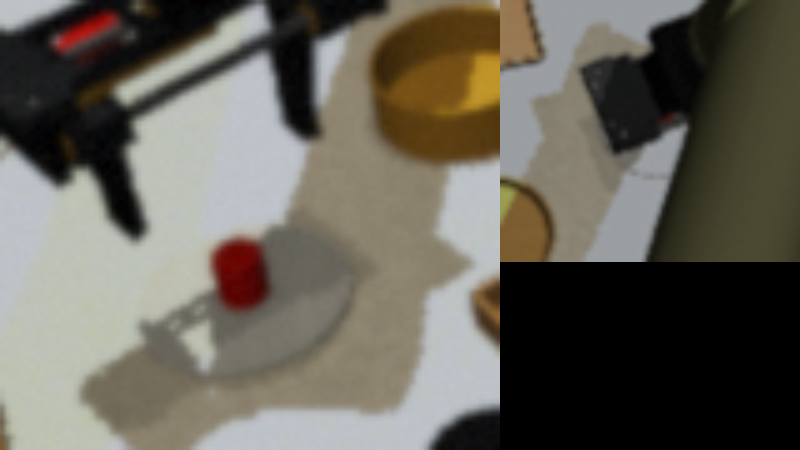

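The fingers straddle the knob: tips at (130,225) and (310,130), knob at (240,270). The spare sieve is clear, so I go down and grip.

```bash
python3 -m jog '[[[1,0.03,0,0.6,0],[1,0,0,0.6,0],[1,0,0,0.4,0],[1,0,0,0.2,0],[1,0,0,0,0],[0.2,0,0,0,0],[0.2,0,0,0,0],[0.2,0,0,0,0],[0.2,0,0,0,0],[0.2,0,0,0,0]]]' 25
python3 -m jog '[[[0.2,0,0,0,0],[0.2,0,0,-0.1,0],[0.2,0,0,-0.3,0],[0.2,0,0,-0.6,0],[0.2,0,0,0,0]]]' 25
python3 - <<'E'
from h import *
go([.6085,.157,.22])
E
```

```text
time: 3.2
position: [0.5154, -0.3647, 0.0373]
tool_rot: [3.11, 0.443, 0.0]
ft_force: [0.3, -0.1, -0.3]
grip_width: 0.514
time: 3.82
position: [0.517, -0.3657, 0.0798]
tool_rot: [3.107, 0.442, 0.005]
ft_force: [-0.3, 1.1, -2.8]
grip_width: 0.291
t 3.825 pos [ 0.517  -0.3657  0.0798] units [  5.85 -11.9   -3.53] tool y [ 0.279 -0.96   0.004] x [0.96  0.279 0.003] z [ 0.004 -0.003 -1.   ] F [-0.3  1.1 -2.8] w 0.2909302401061304 j7 -0.8118696784705793
```

```bash
python3 -m jog '[[[0.2,0,0,-0.4,0],[0.2,0,0,-0.7,0],[0.2,0,0,-0.7,0],[0.2,0,0,-0.7,0],[0.2,0,0,-0.7,0],[0.2,0,0,-0.3,0],[0.2,0.2,-0.4,0,0],[0.2,0.4,-0.8,0,0],[0.2,0.4,-0.8,0,0],[0.2,0.4,-0.8,0,0]]]'
python3 -m jog '[[[0.2,0.4,-0.8,0,0],[0.2,0.4,-0.8,0,0],[0.2,0.4,-0.8,0,0],[0.2,0.4,-0.8,0,0],[0.2,0.4,-0.8,0,0],[0.2,0.4,-0.8,0,0],[0.2,0.4,-0.8,0,0],[0.2,0.4,-0.8,0,0],[0.2,0.4,-0.8,0,0],[0.2,0.2,-0.4,0,0]]]'
python3 -m jog '[[[0.2,0.4,-0.8,0,0],[0.2,0.3,-0.6,0,0],[0.2,0,0,0,0],[0.2,0,0,0,0]]]'
python3 - <<'E'
from h import *
go([.6085,.157,.22])
for n in('scene','top'):
    im,d=snap(n,n+'2'); q=cloud(n,d).reshape(-1,3)
    c=get_state()['position']
    k=q[(np.hypot(q[:,0]-c[0],q[:,1]-c[1])<.062)&(q[:,2]>c[2]-.03)&(q[:,2]<c[2]-.015)]
    print(n,len(k),(k.min(0)+k.max(0))/2,k.max(0)-k.min(0),circ(k,.0) if 0 else '')
im=cv2.imread('pics/scene2.png');cv2.imwrite('pics/c2.png',cv2.resize(im[120:270,310:480],None,fx=4,fy=4,interpolation=cv2.INTER_CUBIC)[:600])
E
```

```text
time: 5.08
position: [0.5373, -0.2383, 0.2153]
tool_rot: [-3.108, -0.445, 0.004]
ft_force: [0.6, -0.0, -2.1]
grip_width: 0.295
time: 6.32
position: [0.5974, 0.0967, 0.2157]
tool_rot: [-3.108, -0.45, 0.004]
ft_force: [0.4, -0.3, -2.2]
grip_width: 0.289
time: 6.82
position: [0.6099, 0.1531, 0.2164]
tool_rot: [3.109, 0.441, -0.003]
ft_force: [0.2, -1.0, -2.7]
grip_width: 0.289
t 6.825 pos [0.6099 0.1531 0.2164] units [-0.01 -0.1  -0.09] tool y [ 0.278 -0.961  0.001] x [ 0.961  0.278 -0.002] z [-0.0014 -0.0017 -1.    ] F [ 0.2 -1.  -2.7] w 0.2893995490395779 j7 -1.7192335765355558
scene 530 [0.61048265 0.15307645 0.19407288] [0.10522825 0.10499744 0.01497947] 
top 1 [0.57972933 0.19367403 0.18801533] [0. 0. 0.]
```

View pics/c2.png

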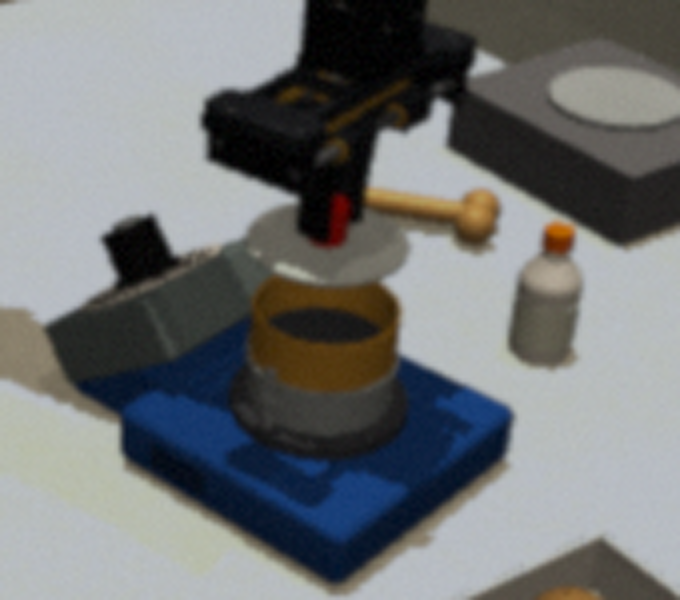

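The cover hangs level above the sieve (flange centre (328,245), rim centre (325,300)) and needs about 5 mm more in +y. I correct, descend, and watch the force.

```bash
python3 -m jog '[[[0.2,0.01,-0.12,0.2,0],[0.2,0,0,0.4,0],[0.2,0,0,0.3,0],[0.2,0,0,0.1,0],[0.2,0,0,0,0],[0.2,0,0,0,0]]]'
python3 - <<'E'
from h import *
go([.609,.1578,.164])
c=get_state()['position']
im,d=snap('scene','scene3'); q=cloud('scene',d).reshape(-1,3)
k=q[(np.hypot(q[:,0]-.609,q[:,1]-.158)<.062)&(q[:,2]>c[2]-.032)&(q[:,2]<c[2]-.012)]
print((k.min(0)+k.max(0))/2,k.max(0)-k.min(0),np.histogram(k[:,2],8))
cv2.imwrite('pics/c3.png',cv2.resize(im[165:240,350:435],None,fx=7,fy=7,interpolation=cv2.INTER_CUBIC)[:,:,::-1])
E
```

```text
time: 7.68
position: [0.6097, 0.1593, 0.1777]
tool_rot: [-3.11, -0.443, -0.001]
ft_force: [0.1, 0.1, -2.5]
grip_width: 0.287
t 7.675 pos [0.6097 0.1593 0.1777] units [-0.03  0.03  0.34] tool y [ 0.279 -0.96   0.   ] x [0.96  0.279 0.001] z [ 8.e-04  2.e-04 -1.e+00] F [ 0.1  0.1 -2.5] w 0.2865869603812701 j7 -1.7405107484320579
[0.61022032 0.15955749 0.15563742] [0.10932049 0.10544383 0.01969293] (array([ 71, 378,  88,   6,   4,   7,  13,  11]), array([0.14579095, 0.14825257, 0.15071419, 0.1531758 , 0.15563742,
       0.15809903, 0.16056065, 0.16302227, 0.16548388]))
```

View pics/c3.png

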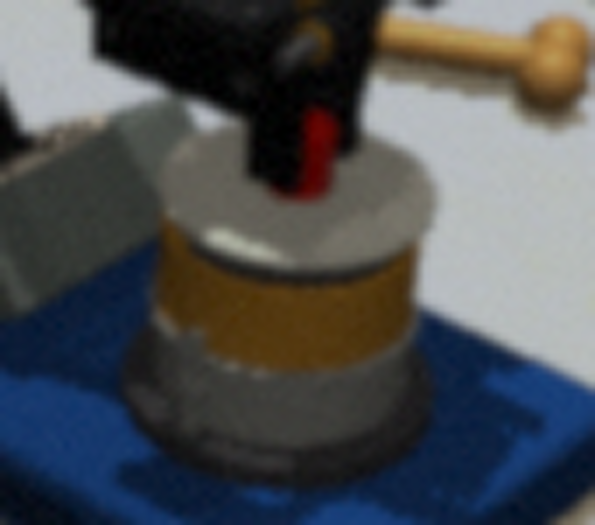

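The cover (crop columns 160–435) sits about 1–2 mm right of the sieve (158–418), which matches my target. I make a small correction and descend slowly.

```bash
python3 -m jog '[[[0.2,-0.03,0.03,0,0],[0.2,0,0,0.05,0],[0.2,0,0,0.05,0],[0.2,0,0,0,0]]]'
python3 -m jog '[[[0.2,0,0,0.04,0],[0.2,0,0,0.04,0],[0.2,0,0,0,0]]]'
```

```text
time: 8.22
position: [0.6084, 0.1576, 0.1729]
tool_rot: [3.11, 0.443, -0.001]
ft_force: [1.0, -0.4, -1.6]
grip_width: 0.293
time: 8.6
position: [0.6084, 0.1576, 0.1698]
tool_rot: [3.11, 0.443, -0.001]
ft_force: [-0.1, 0.3, -1.2]
grip_width: 0.286
```

```bash
python3 -m jog '[[[0.2,0,0,0.04,0],[0.2,0,0,0,0]]]'
python3 -m jog '[[[0.2,0,0,0.03,0],[0.2,0,0,0,0]]]'
python3 -m jog '[[[0.2,0,0,0.03,0],[0.2,0,0,0,0]]]'
```

```text
time: 8.85
position: [0.6085, 0.1576, 0.1683]
tool_rot: [3.11, 0.443, -0.0]
ft_force: [0.3, -0.1, -1.8]
grip_width: 0.289
time: 9.1
position: [0.6087, 0.1577, 0.1675]
tool_rot: [3.11, 0.443, 0.001]
ft_force: [0.3, -0.2, -1.0]
grip_width: 0.287
time: 9.35
position: [0.6087, 0.1577, 0.1674]
tool_rot: [3.11, 0.443, 0.001]
ft_force: [-1.9, -1.2, 5.9]
grip_width: 0.29
```

Contact came at the expected seated height. I release, rise, and take a look.

```bash
python3 -m jog '[[[0.4,0,0,0,0],[0.5,0,0,0,0],[0.6,0,0,0,0],[0.6,0,0,0,0],[0.6,0,0,-0.3,0],[0.6,0,0,-0.6,0],[0.6,0,0,-0.9,0],[0.6,0,0,-0.5,0],[0.6,0,0,0,0]]]'
python3 - <<'E'
from h import *
im,d=snap('scene','scene4'); q=cloud('scene',d).reshape(-1,3)
k=q[(np.hypot(q[:,0]-.609,q[:,1]-.158)<.045)&(q[:,2]>.125)&(q[:,2]<.148)]
A=np.c_[k[:,:2]-[.609,.158],np.ones(len(k))];s=np.linalg.lstsq(A,k[:,2],rcond=None)[0];print('tilt/height',s)
yaw=np.radians(13.5);ux=np.array([np.cos(yaw),np.sin(yaw),0]);uy=np.array([-ux[1],ux[0],0])
print('axis-based shaker origin',np.array([.609,.158])-.06*ux[:2])
cv2.imwrite('pics/c4.png',cv2.resize(im[155:235,315:435],None,fx=6,fy=6,interpolation=cv2.INTER_CUBIC)[:,:,::-1])
# sleeve: points on top face -> core/sleeve axis
for n,dd in(('scene',d),('top',np.load('pics/top0.npy'))):
    q=cloud(n,dd).reshape(-1,3); k=q[(q[:,2]>.11)&(np.hypot(q[:,0]-.455,q[:,1]-.12)<.035)&(q[:,2]<.14)]
    print(n,len(k),(k.min(0)+k.max(0))/2,k.min(0),k.max(0))
    # plate: white points on plane normal n
    z=-np.sin(.6109)*ux+np.r_[0,0,np.cos(.6109)]
    i=cv2.imread(f'pics/{n}0.png' if n=='top' else 'pics/scene4.png').reshape(-1,3).astype(int)
    b=(np.hypot(q[:,0]-.475,q[:,1]-.125)<.09)&(q[:,2]>.04)&(q[:,2]<.13)
    w=q[b&(i.min(1)>(125))]; 
    c=w.mean(0);print('plate',len(w),c,'ux,uy ctr',[(min(w@a)+max(w@a))/2 for a in(ux,uy)],[np.ptp(w@a) for a in(ux,uy)],'z off',np.median(w@z))
go([.46,.12,.2],uy)
E
```

```text
time: 10.48
position: [0.6094, 0.1582, 0.26]
tool_rot: [-3.11, -0.443, -0.006]
ft_force: [0.1, -0.9, -0.1]
grip_width: 0.601
tilt/height [ 4.46136738e-03 -6.38406749e-05  1.39506046e-01]
axis-based shaker origin [0.5506578  0.14399328]
scene 140 [0.45435329 0.11558535 0.12165121] [0.42404121 0.0939833  0.11011   ] [0.48466538 0.13718741 0.13319242]
plate 16 [0.46208915 0.1665363  0.10162734] ux,uy ctr [np.float64(0.4807701430895198), np.float64(0.03036885672800317)] [np.float64(0.10715137675830338), np.float64(0.09528224363095045)] z off -0.19681096567754774
top 167 [0.45534688 0.12173862 0.12319563] [0.42125614 0.09269453 0.11003175] [0.48943763 0.1507827  0.13635951]
plate 421 [0.45328391 0.12000566 0.09034124] ux,uy ctr [np.float64(0.46726972438791126), np.float64(0.009877182053489395)] [np.float64(0.0915666632017762), np.float64(0.11190897574062308)] z off -0.19476244584200364
t 10.525 pos [0.6087 0.1577 0.2582] units [-3.83 -0.13  1.45] tool y [ 0.279 -0.96   0.   ] x [0.96  0.279 0.001] z [ 7.e-04 -1.e-04 -1.e+00] F [ 0.1 -0.3 -0.8] w 0.6009602434115737 j7 -1.7150453636193033
turn units 0.540756054770668
```

View pics/c4.png

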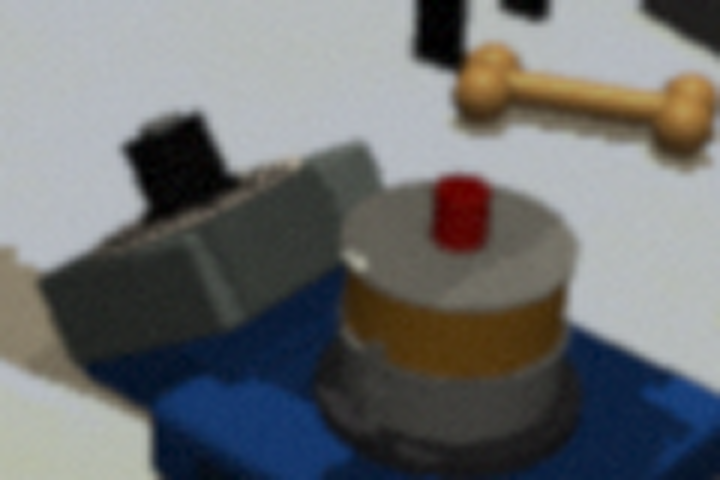

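The cover is seated: flange top at 0.1395 m (0.139 expected), tilt 0.004, and the flange hides the rim all round at (460,245). The knob is free. Now I move above the sleeve and pre-turn the jaws anticlockwise.

```bash
python3 -m jog '[[[0.72,-0.77,-0.03,0,0],[0.72,-0.77,-0.03,0.1,0],[0.72,-0.77,-0.03,0.2,0],[0.72,-0.77,-0.03,0.4,0],[0.72,-0.77,-0.03,0.4,0],[0.72,-0.74,-0.03,0.4,0],[0.72,0,0,0,-0.9],[0.72,0,0,0,-0.9],[0.72,0,0,0,-0.9],[0.72,0,0,0,-0.9]]]'
python3 -m jog '[[[0.72,0,0,0,-0.9],[0.72,0,0,0,0]]]'
python3 - <<'E'
from h import *
yaw=np.radians(13.5);go([.43,.1142,.116],[-np.sin(yaw),np.cos(yaw),0])
im,d=snap('top','top5');im2,_=snap('scene','scene5')
def pr(n,p):
    c=eyes.camera_params(n);T=np.linalg.inv(c['pose']);q=T[:3,:3]@p+T[:3,3];return np.round((c['camera_matrix']@q)[:2]/q[2],1)
ux=np.array([np.cos(yaw),np.sin(yaw),0]);uy=np.array([-ux[1],ux[0],0]);z=-np.sin(.6109)*ux+[0,0,np.cos(.6109)]
O=.4665*ux+.0107*uy+[0,0,.085]
for n in('top','scene'): print(n,[pr(n,O+a*z) for a in(.003,.0445,.049)])
cv2.imwrite('pics/c5.png',cv2.resize(im2[150:230,310:400],None,fx=6,fy=6,interpolation=cv2.INTER_CUBIC)[:,:,::-1])
E
```

```text
time: 11.78
position: [0.4291, 0.1129, 0.1964]
tool_rot: [-3.001, -0.927, 0.005]
ft_force: [0.5, 0.0, -0.5]
grip_width: 0.723
time: 12.02
position: [0.4293, 0.113, 0.1966]
tool_rot: [-2.964, -1.039, 0.004]
ft_force: [0.1, 0.2, -0.6]
grip_width: 0.718
t 12.025 pos [0.4293 0.113  0.1966] units [ 0.04 -0.01  2.02] tool y [ 0.625 -0.781 -0.001] x [ 0.781  0.625 -0.002] z [-2.6e-03 -3.0e-04 -1.0e+00] F [ 0.1  0.2 -0.6] w 0.7177147906405115 j7 -1.162451471270716
turn units 5.029649345295877
top [array([279.8, 219.5]), array([280.8, 224.7]), array([280.9, 225.3])]
scene [array([345.8, 188.4]), array([340.3, 175.8]), array([339.7, 174.4])]
```

View pics/c5.png

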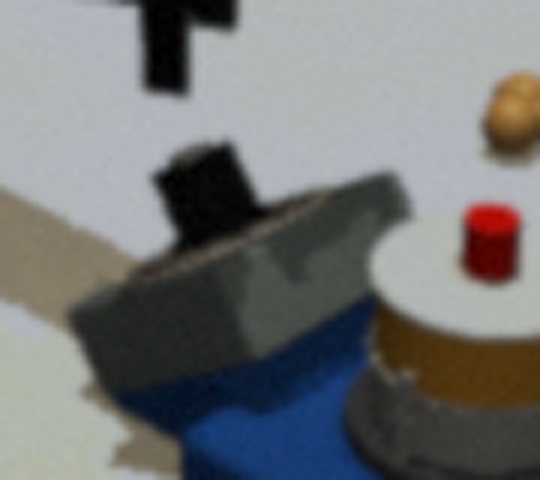

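The finger is above the sleeve (core top at crop (195,155)). Both cameras together put the axis about 3 mm further in +x and +y, so I correct and descend in stages.

```bash
python3 -m jog '[[[0.72,0.12,0,0.4,0],[0.72,0,0,0.5,0],[0.72,0,0,0.4,0],[0.72,0,0,0.3,0],[0.72,0,0,0,0]]]'
python3 -m jog '[[[0.72,0,0,0.2,0],[0.72,0,0,0.15,0],[0.72,0,0,0,0]]]'
python3 -m jog '[[[0.55,0,0,0,0],[0.5,0,0,0,0],[0.3,0,0,0,0],[0.3,0,0,0,0]]]' 10
python3 - <<'E'
from h import *
go([.433,.1163,.116])
E
```

```text
time: 12.75
position: [0.4333, 0.1162, 0.1329]
tool_rot: [-2.964, -1.041, 0.003]
ft_force: [-0.8, 0.1, -0.8]
grip_width: 0.718
time: 13.12
position: [0.4337, 0.1163, 0.1197]
tool_rot: [-2.964, -1.041, 0.001]
ft_force: [-0.9, -0.5, 0.3]
grip_width: 0.719
time: 13.62
position: [0.4353, 0.1151, 0.1203]
tool_rot: [2.963, 1.039, 0.003]
ft_force: [4.4, -3.7, -2.0]
grip_width: 0.557
t 13.625 pos [0.4353 0.1151 0.1203] units [-0.03 -0.06  0.11] tool y [ 0.625 -0.781  0.003] x [0.781 0.625 0.001] z [ 0.0027 -0.0013 -1.    ] F [ 4.4 -3.7 -2. ] w 0.5574882313986904 j7 -1.222303252156778
```

```bash
python3 -m jog '[[[0.3,0,0.06,0.05,0],[0.3,0,0,0,0],[0.3,0,0,0,0.5],[0.3,0,0,0,1],[0.3,0,0,0,1]]]' 35
python3 -m jog '[[[0.3,0,0,0,1],[0.3,0,0,0,1],[0.3,0,0,0,1],[0.3,0,0,0,1]]]'
python3 -m jog '[[[0.3,0,0,0,1],[0.3,0,0,0,1],[0.3,0,0,0,1],[0.3,0,0,0,1],[0.3,0,0,0,0]]]'
python3 -c "
from h import *
go([.433,.1163,.116],[-.2334,.9724,0]);print(get_state()['torque'])"
```

```text
time: 14.25
position: [0.4358, 0.1156, 0.1193]
tool_rot: [-3.06, -0.709, -0.002]
ft_force: [-2.3, 2.6, 5.6]
grip_width: 0.516
time: 14.75
position: [0.436, 0.1164, 0.1188]
tool_rot: [-3.134, -0.169, -0.002]
ft_force: [1.4, 0.8, 1.5]
grip_width: 0.505
time: 15.38
position: [0.4349, 0.117, 0.1198]
tool_rot: [-3.117, 0.373, 0.002]
ft_force: [-7.7, 0.1, 14.1]
grip_width: 0.538
t 15.375 pos [0.4349 0.117  0.1198] units [-0.04  0.03  0.09] tool y [-0.236 -0.972 -0.002] x [ 0.972 -0.236 -0.002] z [-0.0011  0.0023 -1.    ] F [-7.7  0.1 14.1] w 0.5381823735155632 j7 -2.1349909550699384
turn units -5.431228262700313
[1.36411738 1.25841164 0.85116292]
```

Forces are low. I turn slightly more to pass the halfway point, then release and look.

```bash
python3 -m jog '[[[0.3,0,0,0,1],[0.3,0,0,0,0.6],[0.3,0,0,0,0],[0.72,0,0,0,0],[0.72,0,0,0,0],[0.72,0,0,0,0]]]'
python3 -m jog '[[[0.72,0,0,-0.3,-1],[0.72,0,0,-0.5,-1],[0.72,0,0,-0.6,-1],[0.72,0,0,-0.6,-1],[0.72,0,0,0,-1],[0.72,0,0,0,-1]]]'
python3 - <<'E'
from h import *
im,d=snap('top','top6')
cv2.imwrite('pics/c6.png',cv2.resize(im[190:245,240:320],None,fx=8,fy=8,interpolation=cv2.INTER_CUBIC)[:,:,::-1])
go([.433,.1163,.12],[-.2334,.9724,0])
E
```

```text
time: 16.12
position: [0.4338, 0.1143, 0.1178]
tool_rot: [3.083, -0.593, -0.006]
ft_force: [-6.7, -1.4, 6.4]
grip_width: 0.71
time: 16.88
position: [0.4358, 0.1142, 0.1981]
tool_rot: [3.133, 0.228, 0.001]
ft_force: [0.1, 0.2, 0.5]
grip_width: 0.718
t 16.925 pos [0.4357 0.1141 0.1979] units [-0.06 -0.06  1.95] tool y [ 0.147 -0.989  0.   ] x [0.989 0.147 0.   ] z [ 3.e-04 -1.e-04 -1.e+00] F [-0.1  0.2  0.5] w 0.7205891496534857 j7 -1.6969372956281472
turn units -1.0038420084037738
```

View pics/c6.png

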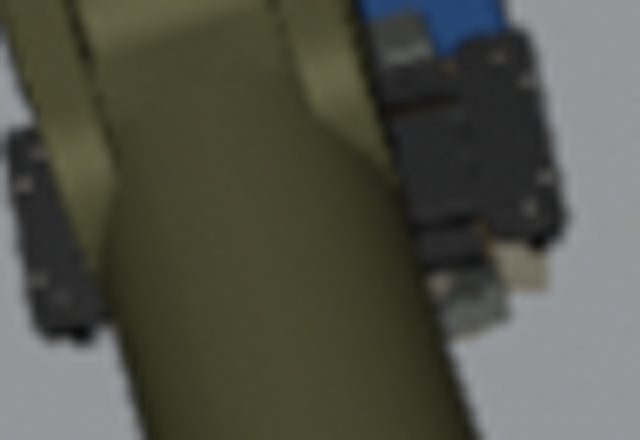

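The arm hides the dial (columns 100–450), so I step aside and measure the orange mark by code.

```bash
cat >> h.py <<'E'
def mark(f):
    im,_=snap('top',f); c=eyes.camera_params('top');T=np.linalg.inv(c['pose'])
    yaw=np.radians(13.5);ux=np.array([np.cos(yaw),np.sin(yaw),0]);uy=np.array([-ux[1],ux[0],0]);z=-np.sin(.6109)*ux+[0,0,np.cos(.6109)];x=np.cos(.6109)*ux+[0,0,np.sin(.6109)]
    O=.469*ux+.0105*uy+[0,0,.085]
    def pr(p): q=T[:3,:3]@p+T[:3,3]; return (c['camera_matrix']@q)[:2]/q[2]
    a=im.astype(int);m=(a[...,0]-a[...,1]>35)&(a[...,0]-a[...,2]>50);m[:, :262]=0;m[:,302:]=0;m[:203]=0;m[238:]=0
    v,u=np.nonzero(m);w=(a[...,0]-a[...,1])[m]
    print('orange px',list(zip(u.tolist(),v.tolist(),w.tolist())))
    for N in range(1,10):
        t=(N-5)*np.pi/6; dr=np.cos(t)*x-np.sin(t)*uy
        print(N,np.round(pr(O+.0275*dr+.008*z),1),np.round(pr(O+.022*dr+.0445*z),1),np.round(pr(O+.013*dr+.0445*z),1))
E
python3 -m jog '[[[0.72,0,0.6,0,0],[0.72,0,1,0,0],[0.72,0,1,0,0],[0.72,0,1,0,0],[0.72,0,1,0,0],[0.72,0,0.4,0,0],[0.72,0,0,0,0]]]'
python3 - <<'E'
from h import *
mark('top7')
im=cv2.imread('pics/top7.png');cv2.imwrite('pics/c7.png',cv2.resize(im[195:245,250:310],None,fx=10,fy=10,interpolation=cv2.INTER_CUBIC))
E
```

```text
time: 17.8
position: [0.4639, -0.0839, 0.1976]
tool_rot: [-3.133, -0.221, 0.001]
ft_force: [-0.7, 1.4, -0.9]
grip_width: 0.721
orange px [(273, 221, 47), (272, 222, 38), (273, 222, 56), (275, 225, 58), (276, 225, 59), (275, 226, 64), (276, 226, 69)]
1 [273.9 225.1] [275.9 228.7] [277.8 226.8]
2 [271.7 221.8] [274. 226.] [276.7 225.1]
3 [271.5 217.8] [273.9 222.7] [276.7 223.2]
4 [273.7 214.1] [275.7 219.7] [277.7 221.5]
5 [277.4 211.9] [278.7 217.9] [279.5 220.4]
6 [281.9 211.7] [282.4 217.8] [281.7 220.3]
7 [285.7 213.5] [285.5 219.2] [283.5 221.2]
8 [287.9 216.9] [287.3 222. ] [284.6 222.8]
9 [288.  220.9] [287.4 225.2] [284.6 224.7]
```

View pics/c7.png

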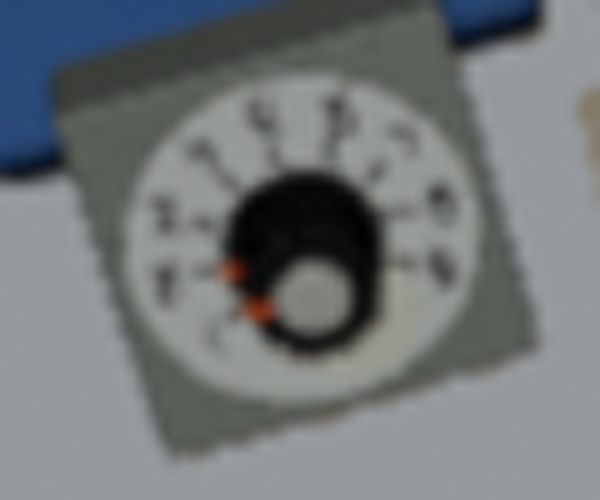

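The mark foot at (235,270) points at 2, so one stroke gave one click. I go back over the sleeve and ratchet in place, one click per stroke.

```bash
python3 -m jog '[[[0.72,0,-0.6,0,0],[0.72,0,-1,0,0],[0.72,0,-1,0,0],[0.72,0,-1,0,0],[0.72,0,-1,0,0],[0.72,0,-0.46,0,0],[0.72,0,0,0,-1],[0.72,0,0,0,-1],[0.72,0,0,0,-1],[0.72,0,0,0,-1]]]'
python3 -m jog '[[[0.72,0,0,0,-1],[0.72,0,0,0,-1],[0.72,0,0,0,0]]]'
python3 -c "
from h import *
go([.4355,.1165,.1185],[-.2334,.9724,0])"
```

```text
time: 19.1
position: [0.4342, 0.1189, 0.198]
tool_rot: [-3.045, -0.775, 0.0]
ft_force: [-0.1, 0.0, 0.1]
grip_width: 0.716
time: 19.48
position: [0.4344, 0.1186, 0.198]
tool_rot: [-2.968, -1.031, 0.0]
ft_force: [-0.0, 0.1, 0.0]
grip_width: 0.723
t 19.475 pos [0.4344 0.1186 0.198 ] units [-0.01  0.06  1.99] tool y [ 0.62  -0.785 -0.   ] x [ 0.785  0.62  -0.   ] z [-1.e-04 -0.e+00 -1.e+00] F [-0.   0.1  0. ] w 0.7227366056562845 j7 -1.1874092328183325
turn units 4.962597722971145
```

```bash
python3 -m jog '[[[0.72,-0.01,0.06,0.6,0],[0.72,0,0,0.6,0],[0.72,0,0,0.5,0],[0.72,0,0,0.25,0],[0.3,0,0,0,0],[0.3,0,0,0,0],[0.3,0,0,0,0],[0.3,0,0,0,0]]]' 40
python3 -m jog '[[[0.3,0,0,0,1],[0.3,0,0,0,1],[0.3,0,0,0,1],[0.3,0,0,0,1],[0.3,0,0,0,1],[0.3,0,0,0,1],[0.3,0,0,0,1],[0.3,0,0,0,1],[0.3,0,0,0,1],[0.3,0,0,0,1]]]'
python3 -m jog '[[[0.3,0,0,0,0],[0.72,0,0,0,0],[0.72,0,0,0,0],[0.72,0,0,0,0]]]'
python3 -c "
from h import *
go([.4355,.1165,.1185],[-.2334,.9724,0])"
```

```text
time: 20.48
position: [0.4364, 0.1155, 0.1206]
tool_rot: [-2.968, -1.028, -0.001]
ft_force: [-2.5, 3.6, 2.6]
grip_width: 0.533
time: 21.72
position: [0.4355, 0.1167, 0.1215]
tool_rot: [-3.124, 0.322, 0.003]
ft_force: [-9.2, 2.2, 15.1]
grip_width: 0.527
time: 22.22
position: [0.4365, 0.1141, 0.1199]
tool_rot: [3.124, -0.324, 0.001]
ft_force: [-0.1, -0.4, 0.4]
grip_width: 0.707
t 22.225 pos [0.4365 0.1141 0.1199] units [-0.04 -0.05  0.04] tool y [-0.205 -0.979  0.001] x [ 0.979 -0.205  0.   ] z [ 3.e-04 -6.e-04 -1.e+00] F [-0.1 -0.4  0.4] w 0.7073623437138244 j7 -2.099690335708392
turn units -5.066025839087496
```

```bash
python3 -m jog '[[[0.72,0,-0.04,0,-1],[0.72,0,0,0,-1],[0.72,0,0,0,-1],[0.72,0,0,0,-1],[0.72,0,0,0,-1],[0.72,0,0,0,-1],[0.72,0,0,0,-1],[0.72,0,0,0,-1],[0.72,0,0,0,-1],[0.72,0,0,0,-1]]]'
python3 -m jog '[[[0.3,0,0,0,0],[0.3,0,0,0,0],[0.3,0,0,0,0],[0.3,0,0,0,0]]]'
python3 -m jog '[[[0.3,0,0,0,1],[0.3,0,0,0,1],[0.3,0,0,0,1],[0.3,0,0,0,1],[0.3,0,0,0,1],[0.3,0,0,0,1],[0.3,0,0,0,1],[0.3,0,0,0,1],[0.3,0,0,0,1],[0.3,0,0,0,1]]]'
python3 -m jog '[[[0.3,0,0,0,0],[0.72,0,0,0,0],[0.72,0,0,0,0],[0.72,0,0,0,0],[0.72,0,0,-0.6,-1],[0.72,0,0,-0.8,-1],[0.72,0,0,-0.6,-1],[0.72,0,0,0,-1],[0.72,0,0.5,0,-1]]]'
python3 -m jog '[[[0.72,0,1,0,0],[0.72,0,1,0,0],[0.72,0,1,0,0],[0.72,0,1,0,0],[0.72,0,0.5,0,0],[0.72,0,0,0,0]]]'
python3 -c "
from h import *
mark('top8');go([.4355,.1165,.1985],[-.2334,.9724,0])"|grep -v '^[789]'
```

```text
time: 23.48
position: [0.4368, 0.1157, 0.1199]
tool_rot: [2.967, 1.031, -0.0]
ft_force: [0.8, -0.2, 0.2]
grip_width: 0.722
time: 23.98
position: [0.4368, 0.1159, 0.1199]
tool_rot: [2.968, 1.027, 0.0]
ft_force: [1.7, -0.5, -2.7]
grip_width: 0.537
time: 25.22
position: [0.4358, 0.1168, 0.1209]
tool_rot: [3.125, -0.323, -0.003]
ft_force: [-9.8, -3.0, 15.8]
grip_width: 0.532
time: 26.35
position: [0.4396, 0.0977, 0.2004]
tool_rot: [-3.119, -0.37, -0.002]
ft_force: [0.0, 0.3, -0.9]
grip_width: 0.72
time: 27.1
position: [0.4805, -0.0793, 0.1997]
tool_rot: [-3.12, -0.358, 0.001]
ft_force: [-0.6, 0.2, -0.9]
grip_width: 0.721
orange px [(274, 215, 57), (275, 215, 72), (276, 215, 42), (274, 216, 48), (275, 216, 67), (276, 216, 53), (275, 217, 60), (276, 217, 60), (275, 218, 57), (276, 218, 64), (275, 219, 55), (276, 219, 65), (275, 220, 46), (276, 220, 65), (277, 220, 59), (276, 221, 55), (277, 221, 71), (278, 221, 55), (277, 222, 47)]
1 [273.9 225.1] [275.9 228.7] [277.8 226.8]
2 [271.7 221.8] [274. 226.] [276.7 225.1]
3 [271.5 217.8] [273.9 222.7] [276.7 223.2]
4 [273.7 214.1] [275.7 219.7] [277.7 221.5]
5 [277.4 211.9] [278.7 217.9] [279.5 220.4]
6 [281.9 211.7] [282.4 217.8] [281.7 220.3]
t 27.15 pos [ 0.4805 -0.0778  0.1998] units [ 0.01 -4.99  0.04] tool y [ 0.229 -0.974 -0.001] x [ 0.974  0.229 -0.   ] z [-5.0e-04  1.1e-03 -1.0e+00] F [-0.5  0.1 -0.1] w 0.7193220724487078 j7 -1.235853271440553
turn units -0.05746725781071973
```

The mark now matches 4 (foot near (274.5,215)), so each stroke gives one click. Two more strokes to go.

```bash
python3 -m jog '[[[0.72,0,-0.5,0,0],[0.72,0,-1,0,0],[0.72,0,-1,0,0],[0.72,0,-1,0,0],[0.72,0,-1,0,0],[0.72,0,-0.5,0,0],[0.72,0,0,0,-1],[0.72,0,0,0,-1],[0.72,0,0,0,-1],[0.72,0,0,0,-1]]]'
python3 -m jog '[[[0.72,0,0,0,-1],[0.72,0,0,0,0]]]'
python3 -c "
from h import *
go([.436,.116,.1185],[-.2334,.9724,0])"
```

```text
time: 28.4
position: [0.4333, 0.1188, 0.2]
tool_rot: [3.007, 0.908, -0.0]
ft_force: [-1.5, -0.0, -0.6]
grip_width: 0.715
time: 28.65
position: [0.4336, 0.1183, 0.2001]
tool_rot: [2.967, 1.032, -0.0]
ft_force: [0.1, 0.0, -0.5]
grip_width: 0.722
t 28.65 pos [0.4336 0.1183 0.2001] units [0.01 0.08 2.04] tool y [ 0.621 -0.784  0.   ] x [ 0.784  0.621 -0.   ] z [-1.e-04 -2.e-04 -1.e+00] F [ 0.1  0.  -0.5] w 0.7216651300554814 j7 -1.1874919614413693
turn units 4.973703277490154
```

```bash
python3 -m jog '[[[0.72,0.01,0.07,0.6,0],[0.72,0,0,0.6,0],[0.72,0,0,0.5,0],[0.72,0,0,0.3,0],[0.3,0,0,0,0],[0.3,0,0,0,0],[0.3,0,0,0,0],[0.3,0,0,0,0]]]' 40
python3 -m jog '[[[0.3,0,0,0,1],[0.3,0,0,0,1],[0.3,0,0,0,1],[0.3,0,0,0,1],[0.3,0,0,0,1],[0.3,0,0,0,1],[0.3,0,0,0,1],[0.3,0,0,0,1],[0.3,0,0,0,1],[0.3,0,0,0,1]]]'
python3 -m jog '[[[0.3,0,0,0,0],[0.72,0,0,0,0],[0.72,0,0,0,0],[0.72,0,0,0,0]]]'
python3 -m jog '[[[0.72,0,-0.04,0,-1],[0.72,0,0,0,-1],[0.72,0,0,0,-1],[0.72,0,0,0,-1],[0.72,0,0,0,-1],[0.72,0,0,0,-1],[0.72,0,0,0,-1],[0.72,0,0,0,-1],[0.72,0,0,0,-1],[0.72,0,0,0,-1]]]'
python3 -m jog '[[[0.3,0,0,0,0],[0.3,0,0,0,0],[0.3,0,0,0,0],[0.3,0,0,0,0]]]'
python3 -m jog '[[[0.3,0,0,0,1],[0.3,0,0,0,1],[0.3,0,0,0,1],[0.3,0,0,0,1],[0.3,0,0,0,1],[0.3,0,0,0,1],[0.3,0,0,0,1],[0.3,0,0,0,1],[0.3,0,0,0,1],[0.3,0,0,0,1]]]'
python3 -m jog '[[[0.3,0,0,0,0],[0.72,0,0,0,0],[0.72,0,0,0,0],[0.72,0,0,0,0],[0.72,0,0,-0.6,-1],[0.72,0,0,-0.8,-1],[0.72,0,0,-0.6,-1],[0.72,0,0,0,-1],[0.72,0,0.5,0,-1]]]'
python3 -m jog '[[[0.72,0,1,0,0],[0.72,0,1,0,0],[0.72,0,1,0,0],[0.72,0,1,0,0],[0.72,0,0.5,0,0],[0.72,0,0,0,0]]]'
python3 - <<'E'
from h import *
mark('top9')
im=cv2.imread('pics/top9.png');cv2.imwrite('pics/c9.png',cv2.resize(im[150:245,235:315],None,fx=6,fy=6,interpolation=cv2.INTER_CUBIC))
E
```

```text
time: 29.65
position: [0.4364, 0.1154, 0.1205]
tool_rot: [-2.967, -1.028, 0.0]
ft_force: [-4.2, 3.6, 1.7]
grip_width: 0.533
time: 30.9
position: [0.4356, 0.1164, 0.1215]
tool_rot: [-3.123, 0.322, 0.004]
ft_force: [-9.7, 4.7, 10.9]
grip_width: 0.527
time: 31.4
position: [0.4375, 0.1134, 0.1203]
tool_rot: [3.124, -0.324, 0.002]
ft_force: [0.4, 0.0, 0.1]
grip_width: 0.701
time: 32.65
position: [0.4376, 0.1151, 0.12]
tool_rot: [2.967, 1.031, 0.0]
ft_force: [0.1, 0.8, -0.2]
grip_width: 0.721
time: 33.15
position: [0.4369, 0.1159, 0.1199]
tool_rot: [-2.968, -1.028, 0.001]
ft_force: [-1.7, 1.6, -0.6]
grip_width: 0.536
time: 34.4
position: [0.4364, 0.1166, 0.1209]
tool_rot: [-3.125, 0.322, 0.003]
ft_force: [-5.3, 0.5, 5.5]
grip_width: 0.533
time: 35.52
position: [0.4404, 0.0966, 0.2005]
tool_rot: [-3.12, -0.37, -0.002]
ft_force: [0.3, -1.0, 0.2]
grip_width: 0.719
time: 36.28
position: [0.4812, -0.0802, 0.1997]
tool_rot: [-3.121, -0.357, 0.001]
ft_force: [-0.5, 1.4, -0.4]
grip_width: 0.723
orange px [(282, 212, 46), (281, 213, 56), (282, 213, 73), (283, 213, 41), (281, 214, 55), (282, 214, 71), (281, 215, 52), (282, 215, 69), (283, 215, 45), (282, 216, 66), (283, 216, 58), (282, 217, 63), (283, 217, 67), (282, 218, 66), (283, 218, 69), (281, 219, 44), (282, 219, 69), (283, 219, 63), (281, 220, 38), (282, 220, 56), (283, 220, 43)]
1 [273.9 225.1] [275.9 228.7] [277.8 226.8]
2 [271.7 221.8] [274. 226.] [276.7 225.1]
3 [271.5 217.8] [273.9 222.7] [276.7 223.2]
4 [273.7 214.1] [275.7 219.7] [277.7 221.5]
5 [277.4 211.9] [278.7 217.9] [279.5 220.4]
6 [281.9 211.7] [282.4 217.8] [281.7 220.3]
7 [285.7 213.5] [285.5 219.2] [283.5 221.2]
8 [287.9 216.9] [287.3 222. ] [284.6 222.8]
9 [288.  220.9] [287.4 225.2] [284.6 224.7]
```

View pics/c9.png

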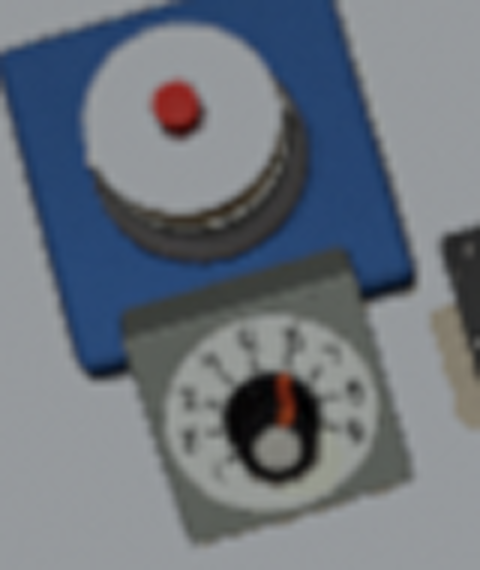

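The orange line runs from (288,425) to (284,378) and points at 6. The cover is on the sieve at (183,118) and the arm is clear. I check the cover height once more and hand in.

```bash
python3 - <<'E'
from h import *
im,d=snap('scene','scene10'); q=cloud('scene',d).reshape(-1,3)
k=q[(np.hypot(q[:,0]-.609,q[:,1]-.158)<.045)&(q[:,2]>.125)&(q[:,2]<.148)]
A=np.c_[k[:,:2]-[.609,.158],np.ones(len(k))];print('tilt/height',np.linalg.lstsq(A,k[:,2],rcond=None)[0])
print(job.close_job())
E
```

```text
tilt/height [-8.20266854e-05  1.90119787e-04  1.39570403e-01]
the job is handed in; nothing more can be done
None
```

I put the cover on the sieve first and let it go, then turned the sleeve from 1 to 6, and handed the job in at about 36 s.

- **Cover:** the last check shows it level, with a fitted tilt under 0.001. Its flange top is at 139.6 mm, against 139 mm expected when seated.
- **Sleeve:** the tool can't tilt, so I turned the sleeve with the tool vertical, in five grip-and-turn strokes. I planned the first stroke for two clicks but it gave one, and after that I counted one click per stroke. In the last picture the orange line points at 6, within about 1 px of where 6 should be.
- **Forces and clearance:** the highest wrist force in the readings was about 19 N. At hand-in the gripper was open and clear of everything.
- **Camera disagreement:** the two cameras differed by about 4–5 mm on the sieve and sleeve positions. I used a value in between, and the fit and grip both worked with it.
- **Not checked:** I didn't measure the bystanders again at the end. The arm didn't come near them, apart from passing clear of the spare sieve while gripping the cover.

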